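# Bond a power board to its heat-spreader plate in the lever press

## Robot

A 7-joint arm with a two-finger parallel gripper is mounted at the origin on the work surface. World frame = base frame: x ahead of the robot, y to its left, z up, the work surface at z = 0. Lengths are in m, angles in rad, forces in N, time in s.
With the tool pointing down it reaches from about 0.4 to 0.85 m from the base axis. Payload 4.5 kg.
Tool frame: the origin (TCP) lies where the fingers leave the gripper's body, on its centre line; the fingertips stand 64 mm ahead of it and the grasp point (between the pads) lies 45 mm ahead of it; z points along the fingers, y is the line along which they close (so a half turn about z gives the same grasp; the last joint's range is limited). The gripper opens to 88 mm and grips with 3 to 60 N. Pads are 18 mm wide; open, the fingers measure 123 mm over their backs; the gripper's body (75 mm by 187 mm) begins 45 mm behind the grasp point.
Start: joints at [-1.075, 0.689, -0.195, 1.565, 0.157, 0.902, -0.215], TCP at [0.278, 0.56, 0.303] pointing down, gripper open.
Joint ranges: [-3.01, 3.01], [-0.46, 2.08], [-1.47, 1.51], [0.13, 2.56], [-1, 4.14], [0.04, 2.09], [-2.66, 2.66]. Speed limits (rad/s): [2.57, 2.57, 3.14, 3.14, 3.14, 3.14, 3.14].

## Interface

Orientations are given as a unit quaternion [x, y, z, w].
In Python, from plant import r gives the robot as it stands.
- The arm moves only by the tool play_rows, never from a script. Its arguments are lists of equal length, an entry for each row: "translation": the shift along the tool's x, y, z in m, a list of three; "delta_rot": the turn, a rotation vector about the tool's x, y, z in degrees, a list of three; "grip": the opening, from -1 (shut) to 1 (fully open). In form: {"translation": [[x, y, z], ...], "delta_rot": [[rx, ry, rz], ...], "grip": [grip, ...]}. A call has 1 to 20 rows; each row shifts and turns the commanded pose from where the row before left it, along the tool's axes as they then stand; what a row does not reach is not made up. A row lasts 1/8 s, in which the tool goes at most 62.5 mm and 10.7 degrees, less where a joint would pass 70% of its speed; a pose out of reach is approached as far as the arm can. A call with a gripper value outside its range is refused whole. The fingers move at their own pace and stop on an object; "squeeze" is the grip in N (left out, the last holds). Time passes only in rows, so rows that do not move let the fingers close. It gives the time, the measured TCP pose, the force, the opening and the grip force at its end, in the units of the state.
- r.get_state(): the state, without advancing time (a new reading comes with each control period).
- r.snapshot(name): name is "scene" or "top" or "wrist"; returns the picture (384x512x3 uint8, blue, green, red); there is no depth.
- r.get_calibration(name): a dict with "intrinsics" (3x3 intrinsics, pixels), "eye" and "rotation" of the camera in the world. Camera axes: x right, y up, looking along -z (the intrinsics and any distortion apply to the point x, -y, -z); pixel columns grow to the right and rows downward; lengths in m; the calibration is good to about 2 mm. A picture is of the moment at which its call begins: read the wrist's pose just before it. get_calibration takes no time and is no camera call; for the wrist camera it gives the pose at the moment of the call.
- r.finish_job(): hands the job in; it is judged then, once.
Trained networks look in the newest picture that a camera, given by its name, has taken for a name from the list of things; names that differ only in an ending like _2 or _b are one class to them, and where a whole thing is asked for, a point or a joint stands for the part that bears it (a point fixed in the world has none). Each returns a list of dicts, best first, with "confidence" (0 to 1); they miss things now and then, are a little off and sometimes report something else, mostly with a low value. They report only what shows in the picture. A call takes as long as a camera call. They do not tell look-alikes from the thing itself.
- r.look_for(camera, target): "point" ([x, y, z] in m, in world coordinates, good to about 4 mm: the middle of the surface that is visible of it).
- r.silhouettes(camera, target): "pixels" (384x512 bool, what is visible of it).
The state is a dict: "clock": time; "q": joint angles; "qd": joint speeds; "joint_torque": joint torques, N m; "tool_pos": TCP position; "eef_rot": TCP orientation; "contact_force": force on the tool from outside, world axes, zero at the start; "moment": the same for the moment, N m; "opening": opening from 0.0 (shut) to 1.0 (fully open); "finger_force": force on a finger pad.
Only numpy, scipy, OpenCV 4.12 (cv2) and the standard library are available. Lean on these libraries where they do the work, as an engineer would, in place of code of your own. Each camera call takes 0.05 s, during which the arm holds its last target. There are 200 camera calls.

## Task

Lay the aluminium heat-spreader plate on the press bed, film side up, lengthwise and centred, then stack the green board on top of it, components up, so that their edges line up squarely all round. Then bring the press lever down by its red handle onto the pile, go on for exactly three clicks, never as far as a fourth, and finish while still holding the lever there so that the foot keeps pressing the board. Leave the pliers, screwdriver, tape roll and parts bin where they are.

Things in the scene. Friction and masses are not known exactly. Their poses are not given: they have to be found in the camera images.
- press: Blue hand lever press, fixed. Base 320 x 130 x 20 mm, origin under its centre, its x from the front (operator's side, -x) to the rear, z up. The lever swings in its x-z plane (y = 0) about a pin along y at x = +40, z = 85 mm. Raised, it stands clear of the bed. On the +y side a toothed quadrant on the lever passes a spring pawl on a post.
- bed (a point): Centre of the top of the press bed: a rubber-faced block 105 (x) x 44 (y) mm, 40 mm above the base, at x = -90, z = 60 mm in the press frame; axes of the press. Plate and board overhang it by 8 mm at each long side, so fingers have room there, down to the base.
- lever (a joint): Lever angle q (rad): 0 raised on its stop, 1.48 level, stop at 1.745. A spring lifts it whenever let go: clicks do not latch. The foot meets the pile at 1.34; the pawl clicks over teeth at 1.361, 1.449, 1.536, 1.623, 1.710, so the third notch is at 1.58. Pull at the handle: 1 to 3 N down to the pile, growing to 10 N at the third notch, about 4 N more before and less after each click.
- grip (a point): Centre of the red cross handle at the lever's end: two revolving sleeves 28 mm across, 54 mm overall along the press y, the bar's eye (24 mm) between them. With t = 1.4835 - q it is at x = 40 - 210 cos t + 50 sin t, y = 0, z = 85 + 210 sin t + 50 cos t (mm) in the press frame: up at the rear when raised, over to the front and down. Pinched by its two ends it turns freely between the pads.
- foot: Pressure foot under the lever, a 50 x 40 mm rubber-faced pad on a swivel and a sprung plunger (about 3 N when it first moves, 0.3 N more per mm, 32 mm pressed in at the third click). Origin at the swivel, 14 mm above the rubber face.
- carrier: Black fixed tray, 150 (x) x 270 (y) mm, with two supporting blocks 90 x 40 mm, tops 30 mm above the table, at y = -70 and +70 mm; the plate lies on one of them and the board on the other. Origin at the centre of its underside.
- plate: Bare aluminium heat-spreader plate 120 (x) x 60 (y) x 6 mm with a tan adhesive film on top, about 0.12 kg. Origin at the centre of its underside. Its long sides overhang the carrier's block by 10 mm.
- board: Green circuit board 120 (x) x 60 (y) x 3.2 mm, about 0.085 kg, with a green terminal block and other components up to 16 mm high on top within 18 mm of its short ends; the middle is bare. Origin at the centre of its underside. Its long sides overhang the carrier's block by 10 mm. Either way round is right.
- pliers: Red-handled pliers lying on the table, about 165 mm long. Bystander.
- tape_roll: Roll of tan tape, 84 mm across, 22 mm high, lying flat. Bystander.
- screwdriver: Yellow screwdriver lying on the table, 180 mm long. Bystander.
- parts_bin: Black open parts bin 100 x 130 x 45 mm. Bystander.
Not all that is in view belongs to the job. What is meant by the plate is not pink, and is the smaller of those in its own colour.

How it is judged:
By the outcome, as a careful person would: the job done as asked, in the order asked, and still so for the second after the job is handed in, while the arm keeps its last pose, push and grip.
It also fails if it takes over 72 s, if anything falls off the work surface, if the arm or the gripper's body presses on something with over 40 N, if the wrist force passes 120 N, or if a joint passes its speed limit or range.

## Working session

There is one attempt and no reset: what is moved stays moved. The work goes in short steps, Python scripts to look and compute and a tool call to move; the robot and the scene stay as the last step left them, time stands still between calls to the robot, and variables do not carry over. Pictures are saved under pics/ and viewed, at most 10 in all, crops included, and the job is handed in when it is done.

Besides the shell and the picture viewer there is one more tool, called after "Emit:" by a JSON object that holds its "name" and its "arguments", one argument or row to a line. play_rows: Moves the arm, as the interface text tells. Its arguments: {"type":"object","properties":{"translation":{"type":"array","items":{"type":"array","items":{"type":"number"}}},"delta_rot":{"type":"array","items":{"type":"array","items":{"type":"number"}}},"grip":{"type":"array","items":{"type":"number"}},"squeeze":{"type":"number"}},"required":["translation","delta_rot","grip"]}

```bash
ls; mkdir -p pics
python3 - <<'E'
from plant import r
import cv2,numpy as np
s=r.get_state();print(s['clock'],s['tool_pos'],s['eef_rot'],s['opening'])
a=r.snapshot('scene');b=r.snapshot('top')
cv2.imwrite('pics/scene.png',a);cv2.imwrite('pics/top.png',b)
for n in['scene','top']:
  c=r.get_calibration(n);print(n,c)
  for t in['press','plate','board','carrier','lever','grip','foot','parts_bin','tape_roll']:
    try:print(n,t,[(np.round(d['point'],3).tolist(),round(d['confidence'],2)) for d in r.look_for(n,t)])
    except Exception as e:print(n,t,e)
E
```

```text
pics
0.0 [0.27829535 0.55906031 0.30191404] [ 2.28809670e-01  9.73470747e-01 -9.06899749e-04 -1.30553637e-04] 0.9965392785918904
scene {'intrinsics': array([[391.99712029,   0.        , 252.0993926 ],
       [  0.        , 391.99712029, 194.25624431],
       [  0.        ,   0.        ,   1.        ]]), 'eye': array([0.95074013, 0.71535879, 1.20678677]), 'rotation': array([0.10119528, 0.32471217, 0.89919942, 0.27524884])}
scene press [([0.667, 0.066, 0.034], 0.77)]
scene plate [([0.223, -0.393, 0.009], 0.86), ([0.437, -0.356, 0.036], 0.74), ([0.344, 0.012, 0.007], 0.65)]
scene board [([0.422, -0.219, 0.033], 0.72)]
scene carrier [([0.442, -0.285, 0.006], 0.73)]
scene lever [([0.694, 0.062, 0.222], 0.91)]
scene grip [([0.688, 0.06, 0.214], 0.88), ([0.689, -0.347, 0.017], 0.37)]
scene foot [([0.623, 0.057, 0.222], 0.5), ([0.424, -0.217, 0.035], 0.16)]
scene parts_bin [([0.689, -0.348, 0.015], 0.6)]
scene tape_roll []
top {'intrinsics': array([[406.09200583,   0.        , 252.77286861],
       [  0.        , 406.09200583, 192.44553818],
       [  0.        ,   0.        ,   1.        ]]), 'eye': array([0.34613908, 0.0353406 , 1.36761088]), 'rotation': array([ 0.03075688, -0.04159786, -0.69588428,  0.71628814])}
top press [([0.62, 0.049, 0.021], 0.63)]
top plate [([0.221, -0.4, 0.003], 0.79), ([0.436, -0.367, 0.035], 0.76), ([0.344, 0.003, 0.004], 0.74)]
top board [([0.42, -0.22, 0.034], 0.73)]
top carrier [([0.435, -0.289, 0.008], 0.8)]
top lever [([0.679, 0.059, 0.232], 0.79)]
top grip [([0.681, 0.058, 0.231], 0.82)]
top foot [([0.617, 0.049, 0.233], 0.68), ([0.446, 0.321, 0.023], 0.21)]
top parts_bin [([0.692, -0.344, 0.012], 0.6)]
top tape_roll [([0.7, -0.189, 0.019], 0.77), ([0.447, 0.321, 0.026], 0.42)]
```

View pics/scene.png

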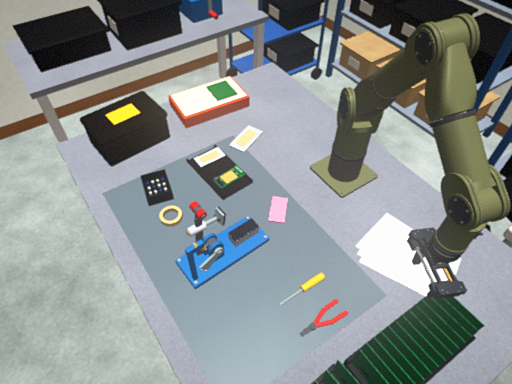

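View pics/top.png

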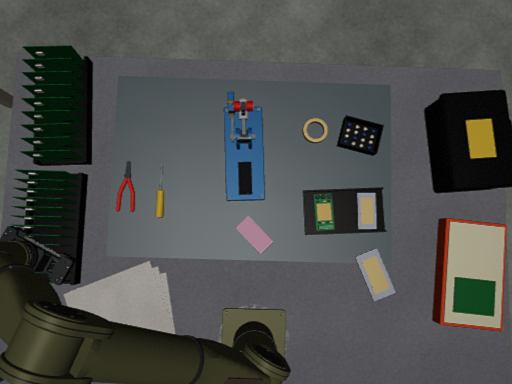

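The top view shows three plate-like things: one on the carrier (367,211), a lone one on the table (375,275) and a pink one (254,234). The pink one is ruled out, so I'll compare the sizes of the other two. The board is at (324,211) and the bed at (246,178).

```bash
cat > h.py <<'E'
from plant import r
import cv2,numpy as np
from scipy.spatial.transform import Rotation as R
def cam(n): 
    c=r.get_calibration(n);return c['intrinsics'],np.array(c['eye']),R.from_quat(c['rotation']).as_matrix()
def w(px,z,C):
    K,e,M=C;px=np.atleast_2d(px).astype(float)
    d=np.c_[(px[:,0]-K[0,2])/K[0,0],-(px[:,1]-K[1,2])/K[1,1],-np.ones(len(px))]@M.T
    return e+d*((z-e[2])/d[:,2])[:,None]
def proj(P,C):
    K,e,M=C;p=(np.atleast_2d(P)-e)@M
    return np.c_[K[0,0]*p[:,0]/-p[:,2]+K[0,2],-K[1,1]*p[:,1]/-p[:,2]+K[1,2]]
def rect(mask,z,C):
    n,l,st,_=cv2.connectedComponentsWithStats(mask.astype('uint8'));
    m=(l==1+np.argmax(st[1:,4])).astype('uint8') if n>1 else mask.astype('uint8')
    c=max(cv2.findContours(m,0,2)[0],key=cv2.contourArea)[:,0]
    W=w(c,z,C)[:,:2]
    (cx,cy),(a,b),t=cv2.minAreaRect((W*1000).astype('float32'))
    if a<b:a,b,t=b,a,t+90
    return np.round([cx,cy,a,b,(t+90)%180-90],1)
E
python3 - <<'E'
from h import *
for n in['top','scene']:
  im=r.snapshot(n);C=cam(n)
  for t,z in[('plate',.036),('board',.033),('carrier',.0)]:
    for d in r.silhouettes(n,t): print(n,t,round(d['confidence'],2),rect(d['pixels'],z,C),rect(d['pixels'],.006,C) if t=='plate' else '')
  hsv=cv2.cvtColor(im,cv2.COLOR_BGR2HSV)
  m=cv2.inRange(hsv,(100,120,60),(125,255,255))
  if n=='top':
    m[:,:200]=0;m[:,300:]=0;m[:92]=0;mm=m.copy();print('base',rect(mm,.02,C))
    k=hsv[150:202,222:270];
    v=cv2.inRange(hsv,(0,0,0),(180,255,50));v2=np.zeros_like(v);v2[158:198,232:262]=v[158:198,232:262];print('bed',rect(v2,.06,C))
    cv2.imwrite('pics/c1.png',np.hstack([cv2.resize(im[185:305,300:400],None,fx=4,fy=4),cv2.resize(im[85:205,200:300],None,fx=4,fy=4)]))
E
```

```text
top plate 0.98 [ 226.1 -386.1  158.5   79.5   23. ] [ 223.4 -395.6  162.    81.3   23. ]
top plate 0.86 [ 4.345e+02 -3.548e+02  1.159e+02  5.970e+01  1.000e-01] [ 4.365e+02 -3.636e+02  1.185e+02  6.110e+01  1.000e-01]
top plate 0.63 [347.2   9.1 115.2  59.9  46.7] [347.2   8.5 117.8  61.3  46.7]
top plate 0.54 [ 425.8 -217.6  121.3   60.2    4.8] [ 427.5 -223.3  124.    61.5    4.8]
top board 0.76 [ 427.5 -216.9  116.2   57.     3. ] 
top carrier 0.96 [ 434.7 -290.7  276.5  156.5  -85.9] 
base [617.6  49.8 316.1 128.6   3.6]
bed [527.4  43.7 104.8  38.9   1.8]
scene plate 0.8 [ 245.7 -371.5  161.8   81.9   21.6] [ 227.6 -399.3  166.    84.    21.6]
scene plate 0.71 [ 436.2 -356.9  119.6   72.4    3.1] [ 423.  -384.4  122.7   74.3    3.1]
scene plate 0.56 [358.1  25.6 115.8  57.9  49.1] [342.9   7.9 118.7  59.4  49.1]
scene board 0.89 [ 426.7 -219.1  125.4   70.     5. ] 
scene carrier 0.96 [ 425.7 -297.6  280.7  167.   -86.3] 
scene carrier 0.57 [ 599.5 -104.1  177.5  139.4   56.1]
```

View pics/c1.png

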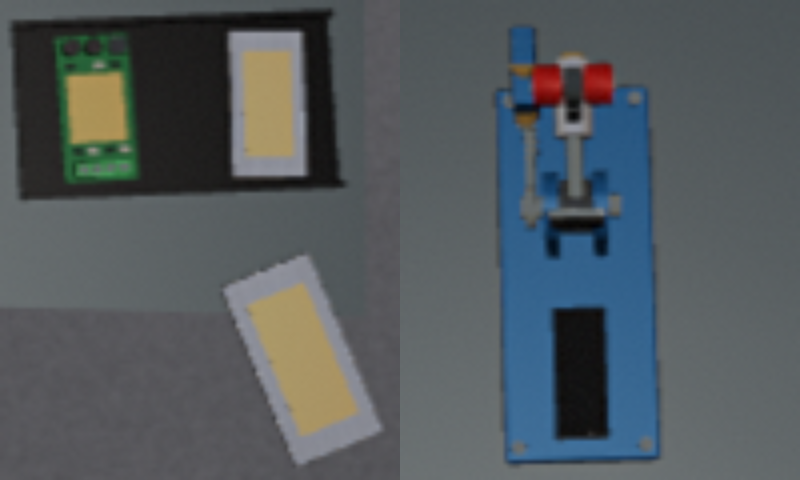

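The right half of the crop shows the press. Of the two grey plates, the carrier one at (367,211) measures about 118x60 mm and the lone one at (375,275) about 162x81 mm. I choose the carrier one because it is smaller.

Emit:
{"name": "play_rows", "arguments": {
  "translation": [
    [0,0,0],
    [0,0,0],
    [0,0,0],
    [-0.017,-0.046,0],
    [-0.017,-0.046,0],
    [-0.017,-0.046,0],
    [-0.017,-0.046,0],
    [-0.017,-0.046,0],
    [-0.017,-0.046,0],
    [-0.017,-0.046,0],
    [-0.017,-0.046,0],
    [-0.017,-0.046,0],
    [-0.017,-0.046,0],
    [0.005,-0.055,0],
    [0.005,-0.055,0],
    [0.005,-0.055,0],
    [0.005,-0.055,0],
    [0.005,-0.055,0],
    [0.005,-0.055,0],
    [0.005,-0.055,0]
  ],
  "delta_rot": [
    [0,0,-8.8],
    [0,0,-8.8],
    [0,0,-8.8],
    [0,0,0],
    [0,0,0],
    [0,0,0],
    [0,0,0],
    [0,0,0],
    [0,0,0],
    [0,0,0],
    [0,0,0],
    [0,0,0],
    [0,0,0],
    [0,0,0],
    [0,0,0],
    [0,0,0],
    [0,0,0],
    [0,0,0],
    [0,0,0],
    [0,0,0]
  ],
  "grip": [1,1,1,1,1,1,1,1,1,1,1,1,1,1,1,1,1,1,1,1]
}}

```text
clock: 3.9
tool_pos: [0.4124, -0.2875, 0.3029]
eef_rot: [0.001, 1.0, -0.0, 0.0]
contact_force: [0.3, 0.1, -0.1]
opening: 0.996
finger_force: 0.0
```

Emit:
{"name": "play_rows", "arguments": {
  "translation": [
    [0,0,0]
  ],
  "delta_rot": [
    [0,0,0]
  ],
  "grip": [1]
}}

```text
clock: 4.03
tool_pos: [0.4111, -0.2907, 0.3024]
eef_rot: [0.005, 1.0, -0.001, -0.0]
contact_force: [0.4, 0.8, 0.2]
opening: 1.0
finger_force: 0.0
```

Run:
```python
from h import *
s=r.get_state();print(s['clock'],s['tool_pos'],R.from_quat(s['eef_rot']).as_matrix().round(3).tolist(),s['q'].round(2))
C=cam('wrist');im=r.snapshot('wrist');cv2.imwrite('pics/w1.png',im);print(C)
for t,z in[('plate',.036),('board',.033),('carrier',0)]:
  for d in r.silhouettes('wrist',t): print(t,round(d['confidence'],2),rect(d['pixels'],z,C))
```

```text
4.025 [ 0.41106762 -0.29067973  0.30236028] [[-1.0, 0.011, -0.0], [0.011, 1.0, -0.002], [0.0, -0.002, -1.0]] [ 0.8   0.55 -0.43  1.92  0.34  0.74  1.73]
(array([[329.80020865,   0.        , 254.60001667],
       [  0.        , 329.80020865, 191.82474915],
       [  0.        ,   0.        ,   1.        ]]), array([ 0.34526242, -0.28923187,  0.38530632]), array([[ 0.01084923, -0.96655026, -0.25624773],
       [ 0.99993941,  0.01001011,  0.00457878],
       [-0.00186056, -0.25628188,  0.9666003 ]]))
plate 0.68 [ 433.1 -361.4  120.3   61.2    1.5]
plate 0.66 [336.5 -51.5  90.4  42.4  10.6]
plate 0.58 [ 267.3 -375.2   73.9   73.7   23.5]
board 0.6 [ 427.1 -219.9  124.6   60.8    4.7]
carrier 0.3 [485.7   3.2  49.2  47.4 -86.7]
```

View pics/w1.png

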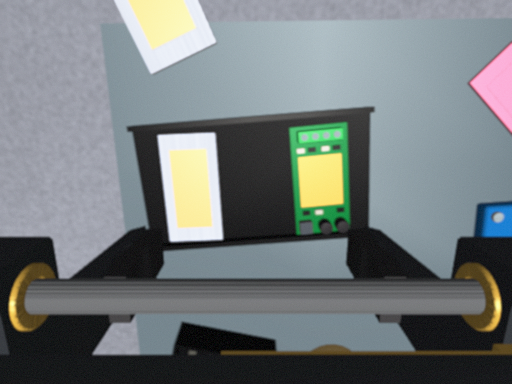

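```bash
cat >> h.py <<'E'
def quad(m,z,C):
    c=max(cv2.findContours(m,0,2)[0],key=cv2.contourArea)
    h=cv2.convexHull(c);e=3
    q=h
    while len(q)>4: q=cv2.approxPolyDP(h,e,True);e+=.5
    px=q[:,0].astype(float);W=w(px,z,C)[:,:2]*1000
    return px,W.round(1)
E
python3 - <<'E'
from h import *
C=cam('wrist');im=cv2.imread('pics/w1.png');hsv=cv2.cvtColor(im,cv2.COLOR_BGR2HSV)
for n,x0,x1,z in[('plate',145,235,.036),('board',270,360,.0332)]:
  m=np.zeros(im.shape[:2],'uint8');m[112:252,x0:x1]=(im[112:252,x0:x1].max(2)>75)*255
  if n=='plate': m[:125]=0
  else: m[:,:285]=0
  m=cv2.morphologyEx(m,cv2.MORPH_OPEN,np.ones((5,5)))
  px,W=quad(m,z,C);print(n,px.tolist(),W.tolist(),W.mean(0),rect(m,z,C))
E
```

```text
plate [[215.0, 132.0], [223.0, 239.0], [171.0, 242.0], [157.0, 134.0]] [[375.3, -324.5], [495.8, -319.0], [499.5, -378.5], [377.5, -385.4]] [ 437.025 -351.85 ] [ 437.1 -352.5  123.4   63.7    2.5]
board [[346.0, 121.0], [349.0, 220.0], [296.0, 233.0], [288.0, 128.0]] [[364.1, -187.4], [473.8, -176.1], [489.5, -235.6], [371.3, -248.0]] [ 424.675 -211.775] [ 427.3 -211.   122.3   63.3    5.7]
```

Run:
```python
from h import *
s=r.get_state();print(s['tool_pos'],s['qd'].round(3))
C=cam('wrist');im=r.snapshot('wrist');C2=cam('wrist');print(C[1],C2[1])
for n,x0,x1,z in[('plate',145,235,.036),('board',285,360,.0332)]:
  m=np.zeros(im.shape[:2],'uint8');m[112:262,x0:x1]=(im[112:262,x0:x1].max(2)>75)*255
  if n=='plate': m[:125]=0
  m=cv2.morphologyEx(m,cv2.MORPH_OPEN,np.ones((5,5)))
  px,W=quad(m,z,C);print(n,px.tolist(),W.tolist(),W.mean(0),rect(m,z,C))
for t,z in[('plate',.036),('board',.033)]:
  for d in r.silhouettes('wrist',t): print(t,round(d['confidence'],2),rect(d['pixels'],z,C))
```

```text
[ 0.41302767 -0.2840115   0.30281999] [-0.011 -0.003  0.001  0.004  0.001  0.003  0.002]
[ 0.34716202 -0.28360825  0.38571391] [ 0.34724292 -0.28350304  0.38575919]
plate [[207.0, 129.0], [214.0, 237.0], [163.0, 239.0], [149.0, 131.0]] [[372.3, -332.8], [493.3, -329.2], [495.8, -387.4], [374.4, -393.5]] [ 433.95  -360.725] [ 433.9 -361.1  123.    63.     1.8]
board [[339.0, 120.0], [341.0, 219.0], [289.0, 232.0], [285.0, 125.0]] [[363.0, -194.8], [472.6, -185.2], [488.3, -243.6], [368.2, -251.2]] [ 423.025 -218.7  ] [ 425.8 -219.7  122.3   62.     4.7]
plate 0.89 [342.  -46.9 103.1  50.6  11.4]
plate 0.81 [ 433.6 -361.   121.1   60.6    1.7]
plate 0.55 [ 269.4 -373.7   73.1   69.5  -66.8]
board 0.95 [ 426.8 -219.5  124.4   62.2    4.2]
```

Emit:
{"name": "play_rows", "arguments": {
  "translation": [
    [-0.007,-0.0257,0.03],
    [-0.007,-0.0257,0.03],
    [-0.007,-0.0257,0.03],
    [0,0,0.03],
    [0,0,0.03],
    [0,0,0.02],
    [0,0,0],
    [0,0,0]
  ],
  "delta_rot": [
    [0,0,-1.8],
    [0,0,0],
    [0,0,0],
    [0,0,0],
    [0,0,0],
    [0,0,0],
    [0,0,0],
    [0,0,0]
  ],
  "grip": [1,1,1,1,1,1,1,1]
}}

```text
clock: 5.38
tool_pos: [0.4359, -0.3619, 0.1335]
eef_rot: [-0.016, 1.0, -0.0, 0.001]
contact_force: [-0.5, -0.6, -0.5]
opening: 0.997
finger_force: 0.0
```

Run:
```python
from h import *
s=r.get_state();print(s['tool_pos'],R.from_quat(s['eef_rot']).as_matrix().round(3)[:,0])
C=cam('wrist');im=r.snapshot('wrist');cv2.imwrite('pics/w2.png',im)
for d in r.silhouettes('wrist','plate'): print(round(d['confidence'],2),rect(d['pixels'],.036,C))
print(proj([[.434,-.361,.036],[.374,-.361,.036]],C))
```

```text
[ 0.43588236 -0.36192951  0.13347744] [-1.    -0.031 -0.001]
0.97 [ 422.6 -361.7   98.    60.     1.7]
[[255.3393329  218.59666519]
 [258.90196375 111.93482729]]
```

View pics/w2.png

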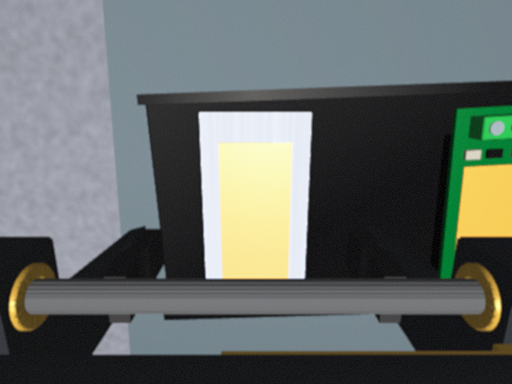

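The wrist view shows the plate centred between the fingers, with its near edge at row 112 where I predicted it.

Emit:
{"name": "play_rows", "arguments": {
  "translation": [
    [0.001,0,0.026],
    [0.001,0,0.026],
    [0,0,0],
    [0,0,0],
    [0,0,0],
    [0,0,0],
    [0,0,0]
  ],
  "delta_rot": [
    [0,0,0],
    [0,0,0],
    [0,0,0],
    [0,0,0],
    [0,0,0],
    [0,0,0],
    [0,0,0]
  ],
  "grip": [1,1,1,0.3,0.3,0.3,0.3],
  "squeeze": 15
}}

```text
clock: 6.35
tool_pos: [0.4335, -0.3625, 0.0815]
eef_rot: [-0.015, 1.0, -0.0, 0.001]
contact_force: [-0.4, 0.4, 6.4]
opening: 0.68
finger_force: 15.0
```

Emit:
{"name": "play_rows", "arguments": {
  "translation": [
    [0,0,0],
    [0,0,-0.03],
    [0,0,-0.04],
    [0,0,-0.04],
    [0,0,-0.04],
    [0,0,0],
    [0,0,0]
  ],
  "delta_rot": [
    [0,0,0],
    [0,0,0],
    [0,0,0],
    [0,0,0],
    [0,0,0],
    [0,0,0],
    [0,0,0]
  ],
  "grip": [0,0,0,0,0,0,0],
  "squeeze": 25
}}

```text
clock: 7.22
tool_pos: [0.4324, -0.3621, 0.2299]
eef_rot: [-0.015, 1.0, 0.0, -0.001]
contact_force: [-0.7, -0.2, -0.9]
opening: 0.675
finger_force: 25.0
```

Run:
```python
from h import *
s=r.get_state();print(s['tool_pos'],R.from_quat(s['eef_rot']).as_matrix().round(3)[:,0],s['contact_force'],s['opening'])
for n in['top','scene']:
  im=r.snapshot(n);C=cam(n);hsv=cv2.cvtColor(im,cv2.COLOR_BGR2HSV)
  m=cv2.inRange(hsv,(100,120,50),(125,255,255))
  if n=='top': m[:,:200]=0;m[:,290:]=0;m[:80]=0;m[220:]=0;m[:108,:240]=0
  else:
    k=np.zeros_like(m);k[215:290,170:275]=1;m*=k
  n_,l,st,_=cv2.connectedComponentsWithStats(m);m=(l==1+np.argmax(st[1:,4])).astype('uint8')
  px,W=quad(m,.02,C);print(n,px.tolist(),W.tolist(),rect(m,.02,C))
  # bed outline: dark in predicted area
  v=cv2.inRange(im,(0,0,0),(45,45,45));k=np.zeros_like(v)
  c=proj([[.5275,.044,.06]],C)[0].astype(int);print('bedpx',c);k[c[1]-32:c[1]+28,c[0]-25:c[0]+25]=1;v*=k
  px,W=quad(v,.06,C);print('bed',px.tolist(),W.tolist(),W.mean(0),rect(v,.06,C))
```

```text
[ 0.43241796 -0.36212218  0.22993618] [-1.    -0.03   0.001] [-0.65357267 -0.23205505 -0.91314217] 0.6754678498891987
top [[261.0, 107.0], [264.0, 198.0], [227.0, 200.0], [224.0, 108.0]] [[778.6, -3.2], [467.4, -21.3], [457.1, 101.6], [770.9, 122.6]] [617.6  49.9 316.  128.5   3.6]
bedpx [244 177]
bed [[250.0, 162.0], [251.0, 193.0], [240.0, 193.0], [239.0, 162.0]] [[580.3, 29.0], [478.8, 22.8], [477.7, 58.4], [579.2, 64.8]] [529.    43.75] [529.   43.8 101.7  38.9   1.8]
scene [[268.0, 237.0], [196.0, 287.0], [175.0, 260.0], [245.0, 217.0]] [[458.7, 98.1], [769.4, 125.3], [780.3, -4.4], [478.2, -23.1]] [620.2  40.9 319.1 153.4   3.5]
bedpx [243 229]Traceback (most recent call last):
  File "<stdin>", line 14, in <module>
  File "h.py", line 22, in quad
    c=max(cv2.findContours(m,0,2)[0],key=cv2.contourArea)
ValueError: max() iterable argument is empty
```

Emit:
{"name": "play_rows", "arguments": {
  "translation": [
    [0,0,0],
    [-0.0112,0.04,0.004],
    [-0.0112,0.04,0.004],
    [-0.0112,0.04,0.004],
    [-0.0112,0.04,0.004],
    [-0.0112,0.04,0.004],
    [-0.0112,0.04,0.004],
    [-0.0112,0.04,0.004],
    [-0.0112,0.04,0.004],
    [-0.0112,0.04,0.004],
    [-0.0112,0.04,0.004],
    [0,0,0],
    [0,0,0],
    [0,0,0],
    [0,0,0]
  ],
  "delta_rot": [
    [0,0,-1.9],
    [0,0,0],
    [0,0,0],
    [0,0,0],
    [0,0,0],
    [0,0,0],
    [0,0,0],
    [0,0,0],
    [0,0,0],
    [0,0,0],
    [0,0,0],
    [0,0,0],
    [0,0,0],
    [0,0,0],
    [0,0,0]
  ],
  "grip": [0,0,0,0,0,0,0,0,0,0,0,0,0,0,0]
}}

```text
clock: 9.2
tool_pos: [0.5194, 0.0427, 0.1907]
eef_rot: [-0.031, 1.0, -0.0, -0.0]
contact_force: [-1.1, 0.2, -0.4]
opening: 0.674
finger_force: 25.0
```

Run:
```python
from h import *
s=r.get_state();print(s['clock'],s['tool_pos'],R.from_quat(s['eef_rot']).as_matrix().round(3).tolist(),s['contact_force'],s['opening'])
C=cam('wrist');im=r.snapshot('wrist');cv2.imwrite('pics/w3.png',im)
a=np.radians(3.6);c,sn=np.cos(a),np.sin(a);P=np.array([.6185,.0499])
f=lambda x,y,z:[*(P+[c*x-sn*y,sn*x+c*y]),z]
print(proj([f(-.16,.065,.02),f(-.16,-.065,.02),f(-.1425,.022,.06),f(-.1425,-.022,.06)],C).round(1).tolist())
hsv=cv2.cvtColor(im,cv2.COLOR_BGR2HSV);m=cv2.inRange(hsv,(100,120,50),(125,255,255));m[int(250):]=0
print(quad(m,.02,C))
```

```text
9.2 [0.51937985 0.042695   0.1907024 ] [[-0.998, -0.062, -0.0], [-0.062, 0.998, -0.001], [0.0, -0.001, -1.0]] [-1.0600404   0.23071126 -0.44515545] 0.6735600144342192
[[342.0, 111.4], [168.0, 111.7], [289.2, 140.8], [220.9, 140.9]]
(array([[171., 114.],
       [338., 113.],
       [333., 228.],
       [177., 229.]]), array([[464.5, -22.8],
       [456.1, 101.9],
       [547.5, 109.4],
       [556.2, -18.2]]))
```

View pics/w3.png

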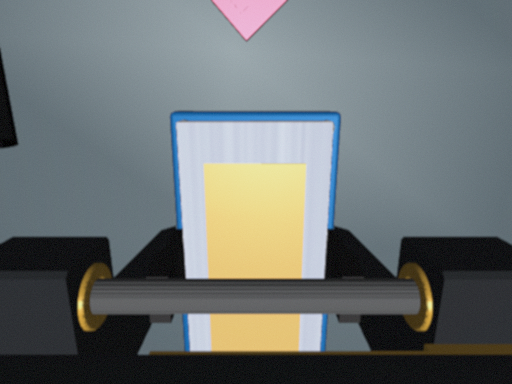

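The wrist view shows the held plate over the press, with the base's front edge at row 113 and the plate's near edge at row ~122, squared with the base.

Run:
```python
from h import *
s=r.get_state();print(s['tool_pos'])
C=cam('wrist');im=cv2.imread('pics/w3.png')
hsv=cv2.cvtColor(im,cv2.COLOR_BGR2HSV)
m=((hsv[...,1]<80)&(hsv[...,2]>170)).astype('uint8');
m|=cv2.inRange(hsv,(15,80,120),(35,255,255))//255;m[225:]=0;m[:100]=0
m=cv2.morphologyEx(m,cv2.MORPH_OPEN,np.ones((5,5),'uint8'))
px,W=quad(m,s['tool_pos'][2]-.0455,C);print(px.tolist(),W.tolist())
```

```text
[0.51941699 0.04296331 0.1907155 ]
[[176.0, 123.0], [332.0, 122.0], [327.0, 224.0], [182.0, 224.0]] [[462.4, 10.0], [458.4, 69.4], [499.6, 72.4], [503.3, 12.5]]
```

Emit:
{"name": "play_rows", "arguments": {
  "translation": [
    [-0.005,0,0.025],
    [-0.005,0,0.025],
    [0,0,0.02],
    [0,0,0.005],
    [0,0,0.002],
    [0,0,0.001],
    [0,0,0],
    [0,0,0]
  ],
  "delta_rot": [
    [0,0,0],
    [0,0,0],
    [0,0,0],
    [0,0,0],
    [0,0,0],
    [0,0,0],
    [0,0,0],
    [0,0,0]
  ],
  "grip": [0,0,0,0,0,0,0,0]
}}

```text
clock: 10.25
tool_pos: [0.5297, 0.0447, 0.1131]
eef_rot: [-0.032, 0.999, 0.0, 0.0]
contact_force: [0.3, -0.4, -1.9]
opening: 0.677
finger_force: 25.0
```

Emit:
{"name": "play_rows", "arguments": {
  "translation": [
    [0.0005,-0.001,0.001],
    [0,0,0.001],
    [0,0,0],
    [0,0,0]
  ],
  "delta_rot": [
    [0,0,0],
    [0,0,0],
    [0,0,0],
    [0,0,0]
  ],
  "grip": [0,0,0,0]
}}

```text
clock: 10.75
tool_pos: [0.529, 0.0435, 0.1114]
eef_rot: [-0.032, 0.999, -0.0, 0.0]
contact_force: [-2.2, -1.5, 7.7]
opening: 0.678
finger_force: 25.0
```

Emit:
{"name": "play_rows", "arguments": {
  "translation": [
    [0,0,0],
    [0,0,0],
    [0,0,0],
    [0,0,0],
    [0,0,-0.03],
    [0,0,-0.04],
    [0,0,-0.02],
    [0,0,0],
    [0,0,0],
    [0,0,0]
  ],
  "delta_rot": [
    [0,0,0],
    [0,0,0],
    [0,0,0],
    [0,0,0],
    [0,0,0],
    [0,0,0],
    [0,0,0],
    [0,0,0],
    [0,0,0],
    [0,0,0]
  ],
  "grip": [0.6,0.8,1,1,1,1,1,1,1,1]
}}

```text
clock: 12.0
tool_pos: [0.5285, 0.0435, 0.1996]
eef_rot: [-0.032, 0.999, -0.0, -0.001]
contact_force: [0.1, -0.4, -0.2]
opening: 0.995
finger_force: 0.0
```

```bash
cat >> h.py <<'E'
def shot(n='wrist'):
    C=cam(n);return C,r.snapshot(n)
def maskplate(im,r0,r1):
    hsv=cv2.cvtColor(im,cv2.COLOR_BGR2HSV)
    m=((hsv[...,1]<80)&(hsv[...,2]>170)).astype('uint8')|cv2.inRange(hsv,(15,80,120),(35,255,255))//255
    m[r1:]=0;m[:r0]=0
    return cv2.morphologyEx(m,cv2.MORPH_OPEN,np.ones((5,5),'uint8'))
def maskblue(im,r1):
    m=cv2.inRange(cv2.cvtColor(im,cv2.COLOR_BGR2HSV),(100,120,50),(125,255,255));m[r1:]=0;return m
E
python3 - <<'E'
from h import *
s=r.get_state();print(s['clock'],s['tool_pos'],s['qd'].round(3).max())
C,im=shot();cv2.imwrite('pics/w4.png',im)
print(quad(maskblue(im,225),.02,C),quad(maskplate(im,80,225),.066,C))
C,im=shot('top');k=maskplate(im,0,384);k[:,:225]=0;k[:,270:]=0;k[:150]=0;k[205:]=0;cv2.imwrite('pics/t4.png',im)
try:print(quad(k,.066,C),rect(k,.066,C))
except Exception as e:print(e)
E
```

```text
12.0 [0.52845057 0.0435418  0.19960052] 0.003
(array([[337., 103.],
       [330., 224.],
       [179., 224.],
       [175., 100.]]), array([[457.4, 103.2],
       [555.9, 109.8],
       [564. , -17.6],
       [463. , -21.2]])) (array([[300., 116.],
       [297., 224.],
       [212., 224.],
       [208., 116.]]), array([[467.8,  69.5],
       [541.1,  74.6],
       [544.8,  15.5],
       [471.6,  10.7]]))
(array([[243., 183.],
       [244., 190.],
       [239., 190.],
       [239., 183.]]), array([[509.8,  49.6],
       [487.2,  45.7],
       [486.7,  61.8],
       [509.5,  62.5]])) [498.3  54.1  22.7  16.1   1.7]
```

View pics/w4.png

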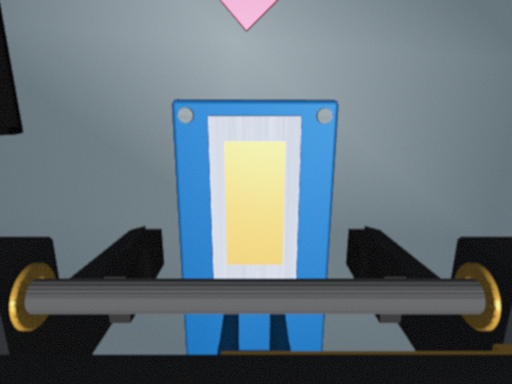

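The plate lies square and centred on the bed: its near edge is at row 116, 10 mm in from the base front at row ~101, as expected. Next is the board.

Emit:
{"name": "play_rows", "arguments": {
  "translation": [
    [0.0169,-0.0366,0],
    [0.0169,-0.0366,0],
    [0.0169,-0.0366,0],
    [0.0169,-0.0366,0],
    [0.0169,-0.0366,0],
    [0.0169,-0.0366,0.03],
    [0.0169,-0.0366,0.035],
    [0,0,0],
    [0,0,0],
    [0,0,0],
    [0,0,0]
  ],
  "delta_rot": [
    [0,0,0],
    [0,0,0],
    [0,0,0],
    [0,0,0],
    [0,0,0],
    [0,0,0],
    [0,0,-0.9],
    [0,0,0],
    [0,0,0],
    [0,0,0],
    [0,0,0]
  ],
  "grip": [1,1,1,1,1,1,1,1,1,1,1]
}}

```text
clock: 13.48
tool_pos: [0.4281, -0.2187, 0.1363]
eef_rot: [-0.04, 0.999, 0.0, 0.001]
contact_force: [0.4, 0.3, 1.1]
opening: 1.004
finger_force: 0.0
```

Run:
```python
from h import *
s=r.get_state();print(s['clock'],s['tool_pos'],R.from_quat(s['eef_rot']).as_matrix().round(3)[:,0])
C,im=shot();cv2.imwrite('pics/w5.png',im)
for d in r.silhouettes('wrist','board'): print(round(d['confidence'],2),quad(d['pixels'].astype('uint8'),.0332,C))
```

```text
13.475 [ 0.42807805 -0.21871896  0.13629354] [-0.997 -0.081 -0.001]
0.77 (array([[304., 111.],
       [300., 276.],
       [206., 277.],
       [196., 112.]]), array([[ 364. , -196.1],
       [ 463.9, -186.6],
       [ 469.3, -245.3],
       [ 369.3, -255. ]]))
```

View pics/w5.png

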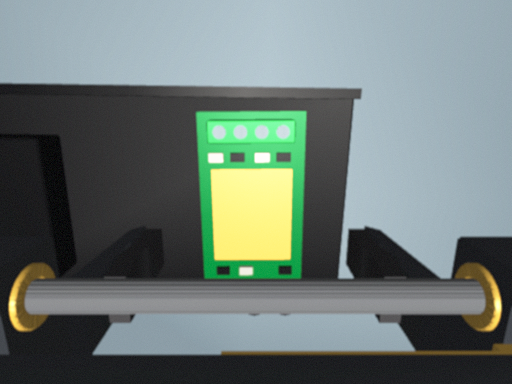

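The board sits between the fingers, near edge at row 111 (columns 196–304), about 1–2 mm off centre.

Emit:
{"name": "play_rows", "arguments": {
  "translation": [
    [0.0015,-0.001,0.028],
    [0,0,0.027],
    [0,0,0],
    [0,0,0],
    [0,0,0],
    [0,0,0],
    [0,0,0],
    [0,0,0],
    [0,0,-0.03],
    [0,0,-0.04],
    [0,0,-0.04],
    [0,0,0],
    [0,0,0]
  ],
  "delta_rot": [
    [0,0,-0.6],
    [0,0,0],
    [0,0,0],
    [0,0,0],
    [0,0,0],
    [0,0,0],
    [0,0,0],
    [0,0,0],
    [0,0,0],
    [0,0,0],
    [0,0,0],
    [0,0,0],
    [0,0,0]
  ],
  "grip": [1,1,1,0,0,0,0,0,0,0,0,0,0],
  "squeeze": 20
}}

```text
clock: 15.2
tool_pos: [0.4254, -0.2208, 0.1903]
eef_rot: [-0.045, 0.999, 0.0, -0.0]
contact_force: [0.8, 0.4, -1.4]
opening: 0.676
finger_force: 20.0
```

Run:
```python
from h import *
s=r.get_state();print(s['clock'],s['tool_pos'],R.from_quat(s['eef_rot']).as_matrix().round(3)[:,0])
C,im=shot();cv2.imwrite('pics/w6.png',im)
for z in (.046,.049):
 for d in r.silhouettes('wrist','board')[:1]: print(round(d['confidence'],2),quad(d['pixels'].astype('uint8'),s['tool_pos'][2]-z,C))
```

```text
15.2 [ 0.42535795 -0.22079499  0.19025263] [-0.996 -0.089  0.001]
0.86 (array([[331., 119.],
       [322., 276.],
       [187., 277.],
       [178., 120.]]), array([[ 362.5, -196.5],
       [ 428.8, -190.5],
       [ 434.5, -248.8],
       [ 368.1, -254.7]]))
0.86 (array([[331., 119.],
       [322., 276.],
       [187., 277.],
       [178., 120.]]), array([[ 362.6, -195.8],
       [ 430.4, -189.7],
       [ 436.2, -249.3],
       [ 368.3, -255.4]]))
```

Emit:
{"name": "play_rows", "arguments": {
  "translation": [
    [0,0,0],
    [-0.0159,0.0368,0],
    [-0.0159,0.0368,0],
    [-0.0159,0.0368,0],
    [-0.0159,0.0368,0],
    [-0.0159,0.0368,0],
    [-0.0159,0.0368,0],
    [-0.0159,0.0368,0],
    [0,0,0.025],
    [0,0,0],
    [0,0,0],
    [0,0,0]
  ],
  "delta_rot": [
    [0,0,1.45],
    [0,0,0],
    [0,0,0],
    [0,0,0],
    [0,0,0],
    [0,0,0],
    [0,0,0],
    [0,0,0],
    [0,0,0],
    [0,0,0],
    [0,0,0],
    [0,0,0]
  ],
  "grip": [0,0,0,0,0,0,0,0,0,0,0,0]
}}

```text
clock: 16.85
tool_pos: [0.5205, 0.0429, 0.1663]
eef_rot: [-0.032, 1.0, -0.0, 0.0]
contact_force: [0.6, -0.1, -1.0]
opening: 0.673
finger_force: 20.0
```

Run:
```python
from h import *
s=r.get_state();print(s['clock'],s['tool_pos'],R.from_quat(s['eef_rot']).as_matrix().round(3)[:,0])
C,im=shot();cv2.imwrite('pics/w7.png',im)
for d in r.silhouettes('wrist','board')[:1]: print(round(d['confidence'],2),quad(d['pixels'].astype('uint8'),s['tool_pos'][2]-.0467,C))
print(quad(maskblue(im,225),.02,C))
```

```text
16.85 [0.52051648 0.04290112 0.16629381] [-0.998 -0.063 -0.001]
0.65 (array([[330., 121.],
       [322., 275.],
       [187., 276.],
       [178., 122.]]), array([[459.2,  68.7],
       [524.8,  73.2],
       [528.9,  14.5],
       [463.3,  10.4]]))
(array([[162., 112.],
       [347., 112.],
       [341., 224.],
       [168., 224.]]), array([[463.9, -22.7],
       [456. , 102. ],
       [536.2, 108.5],
       [544.2, -19. ]]))
```

Emit:
{"name": "play_rows", "arguments": {
  "translation": [
    [-0.0085,0,0.02],
    [0,0,0.02],
    [0,0,0.008],
    [0,0,0],
    [0,0,0.001],
    [0,0,0],
    [0,0,0]
  ],
  "delta_rot": [
    [0,0,0],
    [0,0,0],
    [0,0,0],
    [0,0,0],
    [0,0,0],
    [0,0,0],
    [0,0,0]
  ],
  "grip": [0,0,0,0,0,0,0]
}}

```text
clock: 17.82
tool_pos: [0.5291, 0.0439, 0.1177]
eef_rot: [-0.032, 0.999, -0.0, 0.001]
contact_force: [-0.0, -0.3, 5.1]
opening: 0.676
finger_force: 20.0
```

Run:
```python
from h import *
s=r.get_state();print(s['clock'],s['tool_pos'],R.from_quat(s['eef_rot']).as_matrix().round(3)[:,0],s['contact_force'])
C,im=shot();cv2.imwrite('pics/w8.png',im)
for d in r.silhouettes('wrist','board')[:1]: print(round(d['confidence'],2),quad(d['pixels'].astype('uint8'),s['tool_pos'][2]-.0467,C))
cv2.imwrite('pics/w8c.png',cv2.resize(im[80:290,130:380],None,fx=2.8,fy=2.8))
```

```text
17.825 [0.52911124 0.04393958 0.11774933] [-0.998 -0.064 -0.001] [-0.03992255 -0.25260203  5.07924342]
0.87 (array([[179., 120.],
       [334., 122.],
       [323., 276.],
       [188., 276.]]), array([[471.1,  11.7],
       [468.1,  71.3],
       [533.8,  74.7],
       [537.6,  16. ]]))
```

View pics/w8c.png

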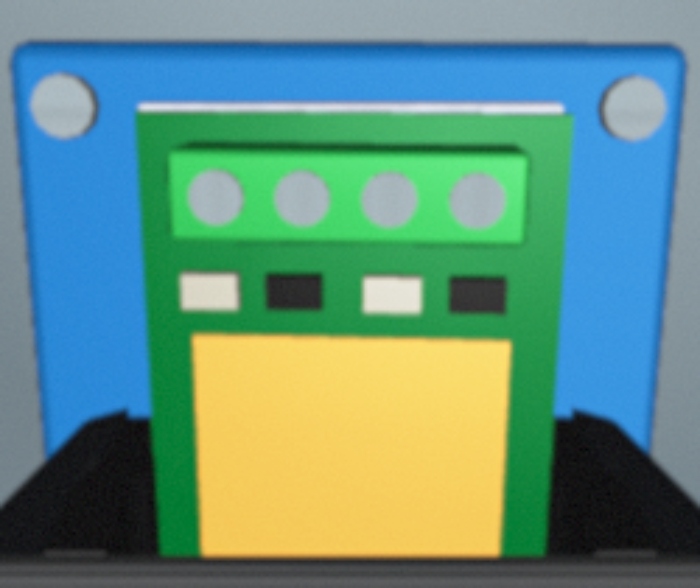

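The crop shows a white strip of plate along the near edge (crop row ~107), so the plate sticks out about 1.2 mm in front and the board sits ~0.5 mm towards +y. I'll nudge the board and release it.

Emit:
{"name": "play_rows", "arguments": {
  "translation": [
    [0,0,-0.003],
    [0.0012,-0.0005,0],
    [0,0,0],
    [0,0,0.003],
    [0,0,0.0005],
    [0,0,0],
    [0,0,0]
  ],
  "delta_rot": [
    [0,0,0],
    [0,0,0],
    [0,0,0],
    [0,0,0],
    [0,0,0],
    [0,0,0],
    [0,0,0]
  ],
  "grip": [0,0,0,0,0,0,0]
}}

```text
clock: 18.8
tool_pos: [0.5276, 0.0436, 0.117]
eef_rot: [-0.032, 0.999, -0.0, 0.0]
contact_force: [-1.4, -0.1, 9.8]
opening: 0.679
finger_force: 20.0
```

Run:
```python
from h import *
s=r.get_state();print(s['clock'],s['tool_pos'],R.from_quat(s['eef_rot']).as_matrix().round(3)[:,0],s['contact_force'])
C,im=shot();cv2.imwrite('pics/w9.png',im)
hsv=cv2.cvtColor(im,cv2.COLOR_BGR2HSV)
for c in (185,200,220,255,290,310,325): print(c,[(i,hsv[i,c].tolist()) for i in range(115,124)])
print([(c,hsv[118,c].tolist(),hsv[122,c].tolist()) for c in (175,176,177,178,179,180,181,330,331,332,333,334,335,336)])
```

```text
18.8 [0.52763552 0.04358472 0.11701436] [-0.998 -0.065 -0.001] [-1.43469131 -0.10066788  9.77901231]
185 [(115, [106, 166, 207]), (116, [109, 75, 188]), (117, [115, 15, 201]), (118, [99, 16, 202]), (119, [77, 47, 164]), (120, [70, 129, 144]), (121, [70, 198, 143]), (122, [70, 195, 145]), (123, [71, 190, 146])]
200 [(115, [106, 167, 208]), (116, [109, 72, 190]), (117, [120, 13, 211]), (118, [107, 16, 229]), (119, [84, 35, 190]), (120, [70, 105, 156]), (121, [70, 178, 153]), (122, [70, 187, 153]), (123, [71, 186, 152])]
220 [(115, [105, 166, 209]), (116, [110, 75, 190]), (117, [114, 19, 212]), (118, [108, 19, 228]), (119, [84, 36, 196]), (120, [72, 101, 166]), (121, [70, 162, 161]), (122, [70, 177, 160]), (123, [70, 165, 164])]
255 [(115, [106, 164, 215]), (116, [109, 71, 194]), (117, [122, 18, 213]), (118, [110, 17, 229]), (119, [91, 32, 205]), (120, [73, 87, 184]), (121, [70, 144, 179]), (122, [70, 156, 178]), (123, [70, 156, 180])]
290 [(115, [105, 157, 217]), (116, [109, 74, 196]), (117, [113, 20, 217]), (118, [108, 13, 231]), (119, [97, 29, 221]), (120, [76, 69, 191]), (121, [70, 
[... 341 characters left out ...]
]), (118, [117, 10, 236]), (119, [108, 20, 235]), (120, [86, 40, 193]), (121, [71, 113, 179]), (122, [69, 152, 183]), (123, [70, 152, 183])]
[(175, [104, 201, 220], [104, 203, 219]), (176, [104, 202, 220], [104, 200, 222]), (177, [104, 192, 219], [102, 197, 207]), (178, [106, 131, 213], [92, 195, 150]), (179, [106, 56, 210], [76, 193, 145]), (180, [106, 23, 207], [71, 206, 141]), (181, [103, 18, 203], [71, 200, 145]), (330, [113, 26, 227], [69, 150, 180]), (331, [109, 95, 218], [69, 153, 180]), (332, [105, 170, 224], [69, 151, 181]), (333, [103, 191, 227], [69, 149, 181]), (334, [103, 186, 228], [83, 151, 177]), (335, [103, 186, 227], [99, 178, 205]), (336, [103, 184, 226], [103, 187, 226])]
```

Emit:
{"name": "play_rows", "arguments": {
  "translation": [
    [0,0,0],
    [0,0,0],
    [0,0,0],
    [0,0,0],
    [0,0,-0.013],
    [0,0,0],
    [0,0,0]
  ],
  "delta_rot": [
    [0,0,0],
    [0,0,0],
    [0,0,0],
    [0,0,0],
    [0,0,0],
    [0,0,0],
    [0,0,0]
  ],
  "grip": [0.6,0.8,1,1,1,1,1]
}}

```text
clock: 19.73
tool_pos: [0.5278, 0.0435, 0.1295]
eef_rot: [-0.032, 0.999, 0.0, 0.0]
contact_force: [-0.3, 0.2, -0.4]
opening: 1.001
finger_force: 0.0
```

```bash
cat > strip.py <<'E'
from h import *
s=r.get_state();print(s['clock'],s['tool_pos'],R.from_quat(s['eef_rot']).as_matrix().round(3)[:,0],s['contact_force'])
C,im=shot();cv2.imwrite('pics/w10.png',im);f=im.astype(float)
white=(f.min(2)>150);g=(f[...,1]>f[...,0]*1.15)&(f[...,1]>90)
for c in (200,225,255,285,305):
  gr=np.where(g[80:250,c])[0][0]+80; wr=[i for i in range(gr-12,gr+1) if white[i,c]]
  a=wr[0]-.5 if wr else gr-.5
  print(c,wr[:1],gr,'plate near',(w([c,a],.066,C)[0]*1000).round(1)[:2],'board near',(w([c,gr-.5],.0692,C)[0]*1000).round(1)[:2])
b=maskblue(im,225);print(quad(b,.02,C))
for d in r.silhouettes('wrist','board')[:1]: print(quad(d['pixels'].astype('uint8'),.0692,C))
for row in(160,190,210): 
  x=np.where(b[row]==0)[0];x=x[(x>150)&(x<360)];p=w([[x.min()-.5,row],[x.max()+.5,row]],.0692,C)*1000
  xb=np.where(b[row]>0)[0];q=w([[xb.min()-.5,row],[xb.max()+.5,row]],.02,C)*1000;print(row,p[:,:2].round(1).tolist(),q[:,:2].round(1).tolist())
E
python3 strip.py
```

```text
19.725 [0.52780214 0.0434845  0.12952784] [-0.998 -0.064 -0.001] [-0.28300723  0.2355698  -0.43811103]
200 [115] 118 plate near [467.9  16.6] board near [469.   17.2]
225 [115] 118 plate near [467.2  27.4] board near [468.3  27.7]
255 [115] 118 plate near [466.4  40.4] board near [467.5  40.4]
285 [115] 119 plate near [465.5  53.3] board near [467.1  53.1]
305 [115] 119 plate near [465.   61.9] board near [466.6  61.6]
(array([[143., 101.],
       [366., 101.],
       [357., 224.],
       [152., 224.]]), array([[464.4, -22.8],
       [456.4, 102.4],
       [529.7, 107.9],
       [537.8, -18.9]]))
(array([[186., 117.],
       [327., 119.],
       [317., 276.],
       [193., 276.]]), array([[469.2,  11.2],
       [466.2,  71. ],
       [540. ,  75.1],
       [543.8,  15.4]]))
160 [[487.6, 11.6], [483.7, 72.4]] [[497.8, -21.5], [489.7, 105.4]]
190 [[501.1, 12.7], [497.2, 73.1]] [[516.1, -20.7], [507.9, 106.9]]
210 [[510.5, 13.3], [505.6, 90.6]] [[528.7, -19.7], [520.6, 107.5]]
```

Plate and board moved together because the pads span both. I'll grip the board alone with the fingertips to fix the 1.2 mm offset, then grip the pair and re-centre it.

Emit:
{"name": "play_rows", "arguments": {
  "translation": [
    [0,0,-0.001],
    [0,0,0],
    [0,0,0],
    [0,0,0],
    [0,0,0],
    [0,0,-0.001],
    [0.0014,0,0],
    [0,0,0],
    [0,0,0.001],
    [0,0,0],
    [0,0,0],
    [0,0,0],
    [0,0,0]
  ],
  "delta_rot": [
    [0,0,0],
    [0,0,0],
    [0,0,0],
    [0,0,0],
    [0,0,0],
    [0,0,0],
    [0,0,0],
    [0,0,0],
    [0,0,0],
    [0,0,0],
    [0,0,0],
    [0,0,0],
    [0,0,0]
  ],
  "grip": [1,0,0,0,0,0,0,0,0,0.6,0.9,0.9,0.9],
  "squeeze": 10
}}

```text
clock: 21.45
tool_pos: [0.5263, 0.0434, 0.1303]
eef_rot: [-0.032, 0.999, 0.0, 0.0]
contact_force: [-0.3, 0.3, -0.4]
opening: 0.95
finger_force: 0.0
```

```bash
python3 strip.py
```

```text
21.45 [0.52628219 0.04342524 0.13025073] [-0.998 -0.064 -0.   ] [-0.31270246  0.29414935 -0.3757224 ]
200 [] 119 plate near [468.1  16.5] board near [467.9  17. ]
225 [] 119 plate near [467.4  27.4] board near [467.2  27.6]
255 [] 119 plate near [466.5  40.4] board near [466.4  40.4]
285 [] 119 plate near [465.7  53.5] board near [465.6  53.2]
305 [] 119 plate near [465.1  62.2] board near [465.   61.7]
(array([[144., 103.],
       [364., 103.],
       [356., 224.],
       [152., 224.]]), array([[463.9, -22.6],
       [455.9, 101.6],
       [528.4, 107.5],
       [536.5, -19.2]]))
(array([[186., 118.],
       [325., 119.],
       [316., 277.],
       [193., 276.]]), array([[468.1,  11. ],
       [464.7,  70.2],
       [539.4,  74.7],
       [542.7,  15.2]]))
160 [[486.2, 11.0], [482.3, 71.6]] [[496.4, -21.8], [488.2, 105.5]]
190 [[499.8, 12.0], [495.9, 72.8]] [[514.7, -21.0], [506.5, 106.4]]
210 [[509.2, 12.6], [504.2, 90.8]] [[527.4, -20.0], [519.2, 107.7]]
```

Emit:
{"name": "play_rows", "arguments": {
  "translation": [
    [0,0,0.007],
    [0,0,0.0065],
    [0,0,0],
    [0,0,0],
    [0,0,0],
    [0,0,0],
    [0,0,-0.003],
    [-0.0035,0,0],
    [0,0,0],
    [0,0,0.003],
    [0,0,0.0005],
    [0,0,0],
    [0,0,0],
    [0,0,0],
    [0,0,0],
    [0,0,-0.013],
    [0,0,0],
    [0,0,0]
  ],
  "delta_rot": [
    [0,0,0],
    [0,0,0],
    [0,0,0],
    [0,0,0],
    [0,0,0],
    [0,0,0],
    [0,0,0],
    [0,0,0],
    [0,0,0],
    [0,0,0],
    [0,0,0],
    [0,0,0],
    [0,0,0],
    [0,0,0],
    [0,0,0],
    [0,0,0],
    [0,0,0],
    [0,0,0]
  ],
  "grip": [0.9,0.9,0.9,0,0,0,0,0,0,0,0,0,0.6,0.8,0.9,0.9,0.9,0.9],
  "squeeze": 25
}}

```text
clock: 23.8
tool_pos: [0.5299, 0.0436, 0.1295]
eef_rot: [-0.032, 0.999, 0.0, 0.0]
contact_force: [-0.9, 0.1, 0.2]
opening: 0.95
finger_force: 0.0
```

```bash
python3 strip.py
```

```text
23.8 [0.52987872 0.04363991 0.12951808] [-0.998 -0.064 -0.001] [-0.92520052  0.13001182  0.20385489]
200 [] 118 plate near [471.2  16.8] board near [471.1  17.3]
225 [] 118 plate near [470.5  27.6] board near [470.4  27.9]
255 [] 119 plate near [470.1  40.6] board near [470.   40.6]
285 [] 119 plate near [469.3  53.6] board near [469.2  53.3]
305 [] 118 plate near [468.3  62.2] board near [468.2  61.7]
(array([[143.,  97.],
       [366.,  97.],
       [357., 224.],
       [152., 224.]]), array([[464.3, -22.6],
       [456.3, 102.2],
       [531.7, 108. ],
       [539.8, -18.8]]))
(array([[326., 118.],
       [317., 275.],
       [193., 278.],
       [184., 118.]]), array([[467.9,  70.6],
       [541.6,  75.1],
       [547. ,  15.5],
       [471.7,  10.5]]))
160 [[489.7, 11.3], [485.8, 72.1]] [[500.0, -22.0], [491.8, 105.5]]
190 [[503.2, 12.4], [499.3, 72.8]] [[518.1, -20.5], [510.0, 107.0]]
210 [[512.6, 12.9], [507.6, 90.8]] [[530.8, -19.6], [522.6, 107.6]]
```

The pile is square and centred. Now I'll locate the handle and the post.

```bash
cat >> h.py <<'E'
PA=np.radians(3.67);PP=np.array([.620,.0499])
def f(x,y,z):
    c,s=np.cos(PA),np.sin(PA);return [*(PP+[c*x-s*y,s*x+c*y]),z]
def grip(q):
    t=1.4835-q;return (40-210*np.cos(t)+50*np.sin(t))/1e3,(85+210*np.sin(t)+50*np.cos(t))/1e3
E
python3 - <<'E'
from h import *
gx,gz=grip(0);print(f(gx,0,gz))
for n in('top','scene'):
  C,im=shot(n);hsv=cv2.cvtColor(im,cv2.COLOR_BGR2HSV);m=(cv2.inRange(hsv,(0,150,80),(6,255,255))|cv2.inRange(hsv,(174,150,80),(180,255,255)))
  c=proj([f(gx,0,gz)],C)[0];print(n,'pred',c,proj([f(gx,.027,gz),f(gx,-.027,gz)],C).tolist())
  k=np.zeros_like(m);y,x=c.astype(int);k[max(0,x-30):x+30,y-30:y+30]=1 if 0 else 0
  k[max(0,x-35):x+35,y-35:y+35]=1;ys,xs=np.where(m*k);print(n,'red',xs.min(),xs.max(),ys.min(),ys.max(),xs.mean(),ys.mean())
  if n=='top':
    b=cv2.inRange(hsv,(100,120,50),(125,255,255));ys,xs=np.where(b[85:107,215:238]);print('post px',xs.min()+215,xs.max()+215,ys.min()+85)
    for z in(.08,.12,.16,.2): print(z,w([[230,93]],z,C).round(3))
    a=im[75:175,200:290]
  else: cv2.imwrite('pics/post.png',np.hstack([cv2.resize(a,(0,0),fx=4,fy=4),cv2.resize(im[190:290,165:255],(0,0),fx=4,fy=4)]))
E
```

```text
[np.float64(0.6913540226621728), np.float64(0.05447674181083842), np.float64(0.2985596145734775)]
top pred [242.64491354 105.62560982] [[232.6606197557337, 105.9228050970077], [252.61921911739302, 105.32871185149737]]
top red 233 252 101 110 242.7348484848485 105.43939393939394
post px 228 233 92
0.08 [[0.803 0.101 0.08 ]]
0.12 [[0.789 0.099 0.12 ]]
0.16 [[0.775 0.097 0.16 ]]
0.2 [[0.76  0.095 0.2  ]]
scene pred [197.55238502 210.8308984 ] [[202.64569103021728, 216.7476433798742], [192.57917742666706, 205.05366825228774]]
scene red 190 205 202 218 197.13333333333333 209.44761904761904
```

View pics/post.png

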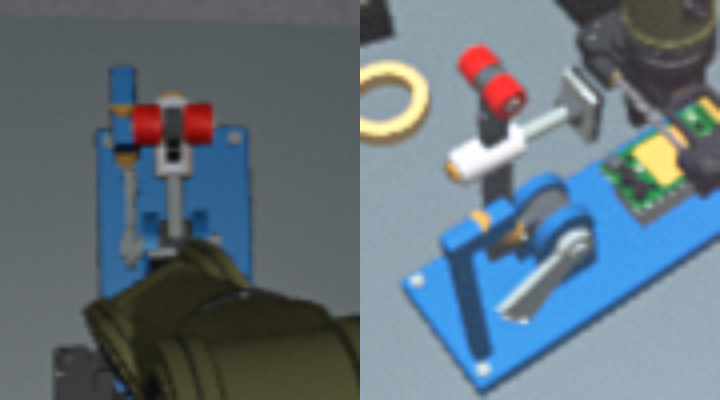

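Predicted and seen handle positions agree (top: 242,105). In the crop the post and quadrant stand well below the raised handle, so a straight descent from above is clear.

Emit:
{"name": "play_rows", "arguments": {
  "translation": [
    [0,0,-0.03],
    [0,0,-0.05],
    [0,0,-0.05],
    [0,0,-0.05],
    [0,0,-0.05],
    [0,0,-0.05],
    [-0.02,0,-0.01],
    [-0.04,0,0],
    [-0.04,0,0],
    [-0.04,0,0],
    [-0.022,0.0005,0],
    [0,0,0],
    [0,0,0],
    [0,0,0]
  ],
  "delta_rot": [
    [0,0,0],
    [0,0,0],
    [0,0,0],
    [0,0,0],
    [0,0,0],
    [0,0,0],
    [0,0,0],
    [0,0,0],
    [0,0,0],
    [0,0,0],
    [0,0,0],
    [0,0,0],
    [0,0,0],
    [0,0,0]
  ],
  "grip": [1,1,1,1,1,1,1,1,1,1,1,1,1,1]
}}

```text
clock: 25.75
tool_pos: [0.6905, 0.0544, 0.4197]
eef_rot: [-0.032, 0.999, -0.0, -0.0]
contact_force: [1.0, -0.5, 0.1]
opening: 1.002
finger_force: 0.0
```

Run:
```python
from h import *
s=r.get_state();print(s['clock'],s['tool_pos'],R.from_quat(s['eef_rot']).as_matrix().round(3).tolist(),s['q'].round(2))
C,im=shot();gx,gz=grip(0)
print(proj([f(gx,0,gz),f(gx,.027,gz),f(gx,-.027,gz)],C).round(0).tolist())
hsv=cv2.cvtColor(im,cv2.COLOR_BGR2HSV);m=(cv2.inRange(hsv,(0,150,80),(6,255,255))|cv2.inRange(hsv,(174,150,80),(180,255,255)))
ys,xs=np.where(m);print(xs.min(),xs.max(),ys.min(),ys.max()) if len(xs) else 0
```

```text
25.75 [0.6905452  0.0544275  0.41967072] [[-0.998, -0.065, -0.0], [-0.065, 0.998, -0.0], [0.0, -0.0, -1.0]] [ 0.03  0.71 -0.4   1.15  0.26  1.32  1.3 ]
[[254.0, 210.0], [295.0, 210.0], [212.0, 210.0]]
209 296 188 230
```

Emit:
{"name": "play_rows", "arguments": {
  "translation": [
    [-0.001,0,0.03],
    [0,0,0.03],
    [0,0,0.016],
    [0,0,0],
    [0,0,0],
    [0,0,0],
    [0,0,0],
    [0,0,0],
    [0,0,0]
  ],
  "delta_rot": [
    [0,0,0],
    [0,0,0],
    [0,0,0],
    [0,0,0],
    [0,0,0],
    [0,0,0],
    [0,0,0],
    [0,0,0],
    [0,0,0]
  ],
  "grip": [1,1,1,1,0,0,0,0,0],
  "squeeze": 45
}}

```text
clock: 26.92
tool_pos: [0.6927, 0.0534, 0.3437]
eef_rot: [-0.032, 0.999, -0.001, 0.001]
contact_force: [0.1, -3.4, 2.6]
opening: 0.606
finger_force: 45.0
```

Run:
```python
from h import *
s=r.get_state();print(s['clock'],s['tool_pos'],s['contact_force'],s['opening'],s['finger_force'])
x0,z0=grip(0)
qs=[0,.1,.2,.3,.4,.5,.6,.7,.8,.9,1,1.1,1.2,1.3,1.36,1.405,1.449,1.4925,1.536,1.58]
for a,b in zip(qs[:-1],qs[1:]):
  x1,z1=grip(a);x2,z2=grip(b);print(b,'tool',round(x1-x2,4),round(z1-z2,4),'TCPz',round(z2+.045,4),np.round(f(x2,0,0)[:2],4))
```

```text
26.925 [0.69274818 0.05344982 0.34374151] [ 0.1445312  -3.44667024  2.60793454] 0.6057691481749492 45.00070285052061
0.1 tool 0.0215 -0.0021 TCPz 0.3456 [0.6699 0.0531]
0.2 tool 0.0216 0.0001 TCPz 0.3456 [0.6484 0.0517]
0.3 tool 0.0215 0.0022 TCPz 0.3433 [0.627  0.0503]
0.4 tool 0.0211 0.0044 TCPz 0.339 [0.6059 0.049 ]
0.5 tool 0.0206 0.0064 TCPz 0.3325 [0.5853 0.0477]
0.6 tool 0.0198 0.0085 TCPz 0.324 [0.5655 0.0464]
0.7 tool 0.0189 0.0104 TCPz 0.3136 [0.5467 0.0452]
0.8 tool 0.0178 0.0122 TCPz 0.3014 [0.5289 0.0441]
0.9 tool 0.0165 0.014 TCPz 0.2874 [0.5125 0.043 ]
1 tool 0.015 0.0155 TCPz 0.2719 [0.4976 0.042 ]
1.1 tool 0.0134 0.017 TCPz 0.2549 [0.4842 0.0412]
1.2 tool 0.0116 0.0182 TCPz 0.2367 [0.4727 0.0405]
1.3 tool 0.0097 0.0193 TCPz 0.2175 [0.463  0.0398]
1.36 tool 0.0049 0.012 TCPz 0.2055 [0.4581 0.0395]
1.405 tool 0.0032 0.0092 TCPz 0.1963 [0.4549 0.0393]
1.449 tool 0.0027 0.0091 TCPz 0.1872 [0.4522 0.0391]
1.4925 tool 0.0023 0.0091 TCPz 0.1781 [0.4499 0.039 ]
1.536 tool 0.0019 0.0092 TCPz 0.1689 [0.448  0.0389]
1.58 tool 0.0015 0.0094 TCPz 0.1595 [0.4465 0.0388]
```

Emit:
{"name": "play_rows", "arguments": {
  "translation": [
    [0.0215,0.0003,-0.0021],
    [0.0216,0.0003,0.0001],
    [0.0215,0,0.0022],
    [0.0211,0,0.0044],
    [0.0206,0,0.0064],
    [0.0198,0,0.0085],
    [0.0189,0,0.0104],
    [0.0178,0,0.0122],
    [0.0165,0,0.014],
    [0.015,0,0.0155],
    [0.0134,0,0.017],
    [0.0116,0,0.0182],
    [0,0,0],
    [0,0,0]
  ],
  "delta_rot": [
    [0,0,0],
    [0,0,0],
    [0,0,0],
    [0,0,0],
    [0,0,0],
    [0,0,0],
    [0,0,0],
    [0,0,0],
    [0,0,0],
    [0,0,0],
    [0,0,0],
    [0,0,0],
    [0,0,0],
    [0,0,0]
  ],
  "grip": [0,0,0,0,0,0,0,0,0,0,0,0,0,0]
}}

```text
clock: 28.68
tool_pos: [0.4736, 0.0403, 0.2367]
eef_rot: [-0.032, 0.999, -0.001, -0.0]
contact_force: [-0.4, -5.4, 3.2]
opening: 0.609
finger_force: 45.0
```

```bash
cat > st.py <<'E'
from h import *
s=r.get_state();p=s['tool_pos'];M=R.from_quat(s['eef_rot']).as_matrix();g=p+.045*M[:,2]
c,sn=np.cos(PA),np.sin(PA);d=g[:2]-PP;x=c*d[0]+sn*d[1];z=g[2]
a=np.arctan2(z-.085,.04-x)
q=1.4835-(a-np.arctan2(.05,.21))
print(s['clock'],p.round(4),'press xz',round(x,4),round(z,4),'y',round(c*d[1]-sn*d[0],4),'rad',round(np.hypot(x-.04,z-.085),4),'q',round(q,4),s['contact_force'].round(1),s['opening'].round(3),s['finger_force'].round(1),M[:,2].round(3))
E
python3 st.py
```

```text
Traceback (most recent call last):
  File "st.py", line 6, in <module>
    print(s['clock'],p.round(4),'press xz',round(x,4),round(z,4),'y',round(c*d[1]-sn*d[0],4),'rad',round(np.hypot(x-.04,z-.085),4),'q',round(q,4),s['contact_force'].round(1),s['opening'].round(3),s['finger_force'].round(1),M[:,2].round(3))
                                                                                                                                                                              ^^^^^^^^^^^^^^^^^^
AttributeError: 'float' object has no attribute 'round'
```

Emit:
{"name": "play_rows", "arguments": {
  "translation": [
    [0.0097,0.0005,0.0193],
    [0.0049,0,0.012],
    [0.0032,0,0.0092],
    [0,0,0],
    [0,0,0]
  ],
  "delta_rot": [
    [0,0,0],
    [0,0,0],
    [0,0,0],
    [0,0,0],
    [0,0,0]
  ],
  "grip": [0,0,0,0,0]
}}

```text
clock: 29.3
tool_pos: [0.4559, 0.0393, 0.1966]
eef_rot: [-0.031, 1.0, -0.001, 0.0]
contact_force: [-0.5, -5.8, 6.5]
opening: 0.611
finger_force: 45.0
```

```bash
sed -i "s/s\['opening'\].round(3),s\['finger_force'\].round(1)/s['opening'],s['finger_force']/" st.py; python3 st.py
```

```text
29.3 [0.4559 0.0393 0.1966] press xz -0.1644 0.1516 y -0.0001 rad 0.215 q 1.4024 [-0.5 -5.8  6.5] 0.6108667832947389 45.001528188586235 [ 0.    -0.002 -1.   ]
```

Emit:
{"name": "play_rows", "arguments": {
  "translation": [
    [0.0014,0,0.0046],
    [0.0013,0,0.0035],
    [0,0,0]
  ],
  "delta_rot": [
    [0,0,0],
    [0,0,0],
    [0,0,0]
  ],
  "grip": [0,0,0]
}}

```text
clock: 29.68
tool_pos: [0.4535, 0.0392, 0.1889]
eef_rot: [-0.031, 1.0, -0.001, 0.001]
contact_force: [-1.0, -5.9, 11.4]
opening: 0.608
finger_force: 45.0
```

Emit:
{"name": "play_rows", "arguments": {
  "translation": [
    [0.001,0,0.004],
    [0,0,0]
  ],
  "delta_rot": [
    [0,0,0],
    [0,0,0]
  ],
  "grip": [0,0]
}}

```text
clock: 29.92
tool_pos: [0.4523, 0.0391, 0.1844]
eef_rot: [-0.031, 1.0, -0.001, 0.0]
contact_force: [0.5, -5.9, 8.5]
opening: 0.607
finger_force: 45.0
```

Emit:
{"name": "play_rows", "arguments": {
  "translation": [
    [0.0023,0,0.0075],
    [0,0,0],
    [0,0,0]
  ],
  "delta_rot": [
    [0,0,0],
    [0,0,0],
    [0,0,0]
  ],
  "grip": [0,0,0]
}}

```text
clock: 30.3
tool_pos: [0.4506, 0.039, 0.1774]
eef_rot: [-0.031, 1.0, -0.001, 0.001]
contact_force: [0.0, -6.3, 12.4]
opening: 0.607
finger_force: 45.0
```

```bash
python3 st.py
```

```text
30.3 [0.4506 0.039  0.1774] press xz -0.1697 0.1324 y -0.0001 rad 0.215 q 1.4948 [ 0.  -6.3 12.4] 0.6070340845657093 45.00273143872619 [ 0.002 -0.002 -1.   ]
```

Emit:
{"name": "play_rows", "arguments": {
  "translation": [
    [0.0013,0,0.006],
    [0,0,0]
  ],
  "delta_rot": [
    [0,0,0],
    [0,0,0]
  ],
  "grip": [0,0]
}}

```text
clock: 30.55
tool_pos: [0.4493, 0.0389, 0.1715]
eef_rot: [-0.031, 1.0, -0.001, 0.001]
contact_force: [0.5, -5.9, 12.3]
opening: 0.604
finger_force: 45.0
```

Emit:
{"name": "play_rows", "arguments": {
  "translation": [
    [0.001,0,0.005],
    [0,0,0]
  ],
  "delta_rot": [
    [0,0,0],
    [0,0,0]
  ],
  "grip": [0,0]
}}

```text
clock: 30.8
tool_pos: [0.4483, 0.0388, 0.1661]
eef_rot: [-0.031, 1.0, -0.001, 0.001]
contact_force: [1.9, -6.9, 6.8]
opening: 0.604
finger_force: 45.0
```

Emit:
{"name": "play_rows", "arguments": {
  "translation": [
    [0.001,0,0.006],
    [0,0,0],
    [0,0,0],
    [0,0,0]
  ],
  "delta_rot": [
    [0,0,0],
    [0,0,0],
    [0,0,0],
    [0,0,0]
  ],
  "grip": [0,0,0,0]
}}

```text
clock: 31.3
tool_pos: [0.4474, 0.0388, 0.1604]
eef_rot: [-0.031, 1.0, -0.001, 0.001]
contact_force: [0.3, -6.4, 9.3]
opening: 0.603
finger_force: 45.0
```

```bash
python3 st.py
python3 - <<'E'
from h import *
C,im=shot('scene');cv2.imwrite('pics/end.png',im)
for d in r.silhouettes('scene','board')[:1]: print(d['confidence'],d['pixels'].sum())
C,im=shot('top')
for t in('board','plate'):
  for d in r.silhouettes('top',t)[:2]: print(t,d['confidence'],d['pixels'].sum(),rect(d['pixels'],.069,C))
gx,gz=grip(1.58);print(proj([f(gx,0,gz)],cam('wrist')))
C,im=shot('wrist');hsv=cv2.cvtColor(im,cv2.COLOR_BGR2HSV);m=(cv2.inRange(hsv,(0,150,60),(6,255,255))|cv2.inRange(hsv,(174,150,60),(180,255,255)))
ys,xs=np.where(m);print(xs.min(),xs.max(),ys.min(),ys.max()) if len(xs) else 0
E
```

```text
31.3 [0.4474 0.0388 0.1604] press xz -0.1728 0.1154 y -0.0001 rad 0.215 q 1.5756 [ 0.3 -6.4  9.3] 0.6034073427110663 45.00242343172431 [ 0.002 -0.002 -1.   ]
0.83 258
board 0.5 123 [561.   66.   47.3  21.8  -7.5]
plate 0.85 1114 [ 232.3 -374.4  149.9   76.8   22.9]
plate 0.57 425 [493.4 427.2 158.8  57.1   3.3]
[[253.45729699 261.03968667]]
183 325 228 279
```

Run:
```python
from h import *
C=cam('scene');im=cv2.imread('pics/end.png');hsv=cv2.cvtColor(im,cv2.COLOR_BGR2HSV)
m=cv2.inRange(hsv,(40,90,40),(85,255,255));k=np.zeros_like(m);k[195:265,200:290]=1;m*=k
c,s=np.cos(PA),np.sin(PA)
P=np.array([f(-.09+a*.06,b*.03,.0692) for a,b in((-1,-1),(-1,1),(1,1),(1,-1))]);print(proj(P,C).round(1).tolist())
ys,xs=np.where(m);W=w(np.c_[xs,ys],.0692,C)[:,:2]-PP;X=np.c_[c*W[:,0]+s*W[:,1],c*W[:,1]-s*W[:,0]]*1000
print(len(xs),X.min(0),X.max(0),np.percentile(X,[2,98],axis=0))
for x0 in range(-150,-25,15):
  y=X[abs(X[:,0]-x0)<6,1];print(x0,y.max().round(1) if len(y) else None)
```

```text
[[251.3, 214.3], [261.7, 225.1], [234.3, 242.6], [224.2, 231.1]]
181 [-150.83636307  -25.29099628] [-29.98143231  29.00771382] [[-150.47026701  -20.90650488]
 [ -30.60008837   28.39307755]]
-150 28.2
-135 28.5
-120 26.6
-105 29.0
-90 28.3
-75 28.6
-60 28.9
-45 27.0
-30 26.1
```

The board still spans press x from -150 to -30 mm, with its long side straight at about +29 mm. The third click is passed and the lever is held at q≈1.576. Handing in.

```bash
python3 -c "
from plant import r
print(r.finish_job())"
```

```text
the job is handed in; nothing more can be done
None
```

The job is handed in at about 31.5 s of the 72 s: the board and plate are aligned and centred on the bed to within about 1 mm, and the lever is held just past its third click (q ≈ 1.576; the fourth is at 1.623) with the foot pressing the board.

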